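Put the grooming things into the numbered caddy pockets in order

TASK

Fill the caddy's sloping pockets in number order, counting the studs at the top of each: first the hair pick in pocket one, then the clipper in pocket two, then the toothbrush case in pocket three. Lay each one flat and straight on the pocket's floor, down against the lower lip, with the tines and the blade pointing up the slope (the case may lie either way round), and let go of it before taking the next. Set them in gently without dropping them, and leave the cup and the soap dish where they stand.

Things in the scene. Friction and masses are not known exactly. Their poses are not given: they have to be found in the camera images.
- caddy: White enamel metal caddy, fixed, 206 mm deep, 281 mm wide, 30 mm high at the front and about 150 mm at the back, with three sloping pockets side by side 89 mm apart; which pocket is where varies. Origin: centre of its base on the vanity top; x points from its low front to its high back.
- pocket1: Pocket one: marked by one dark steel stud on the floor's upper end (x 203 mm, 25 mm apart). White enamel tray, floor rising 32 degrees; inside 82 wide, 186 mm long; side walls 12, lower lip 14, upper ridge 5 mm above the floor. Origin: on the floor at mid-width, inner face of the lower lip, 30 mm above the vanity; x up the slope, y across, z square out of the floor.
- pocket2: Pocket two: marked by two dark steel studs on the floor's upper end (x 203 mm, 25 mm apart). White enamel tray, floor rising 32 degrees; inside 82 wide, 186 mm long; side walls 12, lower lip 14, upper ridge 5 mm above the floor. Origin: on the floor at mid-width, inner face of the lower lip, 30 mm above the vanity; x up the slope, y across, z square out of the floor.
- pocket3: Pocket three: marked by three dark steel studs on the floor's upper end (x 203 mm, 25 mm apart). White enamel tray, floor rising 32 degrees; inside 82 wide, 186 mm long; side walls 12, lower lip 14, upper ridge 5 mm above the floor. Origin: on the floor at mid-width, inner face of the lower lip, 30 mm above the vanity; x up the slope, y across, z square out of the floor.
- hair_pick: Wooden hair pick lying flat, 170 mm long, 16 mm thick: handle 24 mm wide (x -85 to 1 mm), a 54 mm wide spine (x 1 to 25 mm) and six tines out to x = 85 mm. Origin: mid-length on the underside; x runs towards the tines, z up.
- pick_tines (a point): Point near the tine tips of the hair pick, 80 mm along its x, 8 mm above its underside.
- clipper: Steel hair clipper lying flat, 160 mm long, body 40 mm wide and 34 mm high (x -80 to 45 mm), with a darker narrower head and toothed blade at the +x end. Origin: mid-length on the underside; x runs towards the blade, z up. About 0.28 kg.
- clipper_blade (a point): Point at the blade of the clipper, 75 mm along its x, 17 mm above its underside.
- brush_case: Grey plastic toothbrush travel case lying flat, a rounded bar 178 mm long, 36 mm wide, 28 mm high, with a thin black seam. Origin: centre of the underside; x along its length (either end may go first), z up.
- cup: Clear plastic cup standing on the vanity, 95 mm high, 72 mm across the rim; origin: centre of its underside. A bystander.
- soap_dish: Grey ceramic soap dish with a soap bar, 90 x 130 mm, 27 mm high; origin: centre of its underside. A bystander.
Things that resemble listed ones, but are neither listed nor needed, are in the scene too. Several things look just like the hair_pick: the one meant starts nearest to the robot's base.

How it is judged:
By the outcome, as a careful person would: the job done as asked, in the order asked, and still so for the second after the job is handed in, with the robot touching nothing.
It also fails if it takes over 72 s, if anything falls off the work surface, if the arm or the gripper's body presses on something with over 40 N, if the wrist force passes 120 N, or if a joint passes its speed limit or range.

ROBOT

A 7-joint arm with a two-finger parallel gripper is mounted at the origin on the work surface. World frame = base frame: x ahead of the robot, y to its left, z up, the work surface at z = 0. Lengths are in m, angles in rad, forces in N, time in s.
With the tool pointing down it reaches from about 0.35 to 0.9 m from the base axis. Payload 8.1 kg.
Tool frame: the origin (TCP) lies midway between the tips of the shut fingers; the grasp point (between the pads) lies behind it (arm.tcp_to_grasp is the z of the grasp point in the tool frame, in m); z points along the fingers, y is the line along which they close (so a half turn about z gives the same grasp; the last joint's range is limited). The gripper opens to 92 mm and grips with 3 to 60 N. Pads are 19 mm wide; open, the fingers measure 130 mm over their backs; the gripper's body (75 mm by 190 mm) begins 47 mm behind the grasp point.
Start: joints at [-1.325, 0.434, 0.025, 1.573, -0.012, 1.134, -0.075], TCP at [0.214, 0.587, 0.227] pointing down, gripper open.
Joint ranges: [-2.62, 2.62], [-0.44, 2.09], [-1.27, 1.32], [0.08, 2.57], [-1.32, 4.46], [0.12, 2], [-2.74, 2.74]. Speed limits (rad/s): [2.22, 2.22, 3.01, 3.01, 3.14, 3.14, 3.14].

INTERFACE

Orientations are given as a rotation vector (axis times angle).
In Python, from cell import readout, vision, arm gives the robot as it stands.
- The arm moves only by the tool carry_out, never from a script. Its argument "increments" is one flat list of numbers, 6 for each row, row after row: the shift along the world's x, y, z in mm, then the turn, a rotation vector about the world's x, y, z in rad. In form: [tx, ty, tz, wx, wy, wz, tx, ty, tz, wx, wy, wz, ...]. A call has 1 to 20 rows; each row shifts and turns the commanded pose from where the row before left it; what a row does not reach is not made up. A row lasts 1/8 s, in which the tool goes at most 62.5 mm and 10.7 degrees, less where a joint would pass 70% of its speed; a pose out of reach is approached as far as the arm can. A call with a gripper value outside its range is refused whole. "grip" is the closure, from 0 (fully open) to 1 (shut), set as the call begins (left out, the last holds). The fingers move at their own pace and stop on an object; "newtons" is the grip in N (left out, the last holds). Time passes only in rows, so rows that do not move let the fingers close. It gives the time, the measured TCP pose, the force, the opening and the grip force at its end, in the units of the state.
- readout.observe(): the state, without advancing time (a new reading comes with each control period).
- vision.get_image(name): name is "side" or "top" or "wrist"; returns the picture (420x560x3 uint8, red, green, blue); there is no depth.
- vision.calibration(name): a dict with "fov_y" (degrees; the focal length in pixels is half the picture's height over the tangent of half this angle, whatever the lens; pixels are square), "cx", "cy" (the principal point, pixels), "pose" (4x4, takes a point from camera to world coordinates). Camera axes: x right, y up, looking along -z (the intrinsics and any distortion apply to the point x, -y, -z); pixel columns grow to the right and rows downward; lengths in m; the calibration is good to about 2 mm. A picture is of the moment at which its call begins: read the wrist's pose just before it. calibration takes no time and is no camera call; for the wrist camera it gives the pose at the moment of the call.
- arm.sign_off(): hands the job in; it is judged then, once.
The state is a dict: "clock": time; "joints": joint angles; "dq": joint speeds; "joint_efforts": joint torques, N m; "position": TCP position; "ee_rot": TCP orientation; "force": force on the tool from outside, world axes, zero at the start; "ft_torque": the same for the moment, N m; "width": opening from 0.0 (shut) to 1.0 (fully open); "gripper_force": force on a finger pad.
Only numpy, scipy, OpenCV 4.12 (cv2) and the standard library are available. Lean on these libraries where they do the work, as an engineer would, in place of code of your own. Each camera call takes 0.05 s, during which the arm holds its last target. There are 200 camera calls.

## Working session

There is one attempt and no reset: what is moved stays moved. The work goes in short steps, Python scripts to look and compute and a tool call to move; the robot and the scene stay as the last step left them, time stands still between calls to the robot, and variables do not carry over. Pictures are saved under pics/ and viewed, at most 10 in all, crops included, and the job is handed in when it is done.

Besides the shell and the picture viewer there is one more tool, called after "Request:" by a JSON object that holds its "name" and its "arguments". carry_out: Moves the arm, as the interface text tells. Its arguments: {"type":"object","properties":{"increments":{"type":"array","items":{"type":"number"}},"grip":{"type":"number"},"newtons":{"type":"number"}},"required":["increments"]}

```bash
mkdir -p pics; ls
python3 - <<'E'
from cell import readout, vision, arm
import cv2, numpy as np
for n in ("top","side"):
    im=vision.get_image(n); cv2.imwrite(f"pics/{n}0.png",im[:,:,::-1])
    c=vision.calibration(n); print(n,c)
print(vision.calibration("wrist")); print(readout.observe()); print(arm.tcp_to_grasp)
E
```

```text
pics
top {'fov_y': 50.915217078300955, 'cx': 285.24372963488827, 'cy': 215.61321031085978, 'pose': array([[ 0.01222385,  0.9841558 , -0.17688396,  0.4287529 ],
       [-0.99988638,  0.01359108,  0.00652   , -0.1578005 ],
       [ 0.00882074,  0.17678417,  0.98421012,  1.08799408],
       [ 0.        ,  0.        ,  0.        ,  1.        ]])}
side {'fov_y': 47.79134578135634, 'cx': 278.063051964688, 'cy': 204.78242795635953, 'pose': array([[ 0.73697458,  0.35782866, -0.57343449, -0.05893557],
       [-0.67556635,  0.41740391, -0.60776976, -0.88260694],
       [ 0.02187636,  0.83530391,  0.54935308,  0.71759071],
       [ 0.        ,  0.        ,  0.        ,  1.        ]])}
{'fov_y': 58.33445845348483, 'cx': 279.6525551158935, 'cy': 215.67990764023287, 'pose': array([[ 0.34128329, -0.91032305, -0.23417442,  0.15275332],
       [ 0.93995875,  0.33004263,  0.08688739,  0.60904833],
       [-0.00180805, -0.24976751,  0.96830415,  0.38424019],
       [ 0.        ,  0.        ,  0.        ,  1.        ]])}
{'clock': 0.1, 'joints': array([-1.32458381,  0.43516755,  0.02500614,  1.57399299, -0.01155741,
        1.13399052, -0.0750814 ]), 'dq': array([ 0.00105875, -0.00144679, -0.00019421, -0.00336124, -0.00117219,
        0.00036643,  0.00094843]), 'joint_efforts': array([ 3.03145520e-03, -6.69121385e+01,  9.87894014e-01, -3.15147114e+01,
       -6.05304586e-02,  3.73167882e-02,  8.63103833e-05]), 'position': array([0.2135411 , 0.58691167, 0.22602006]), 'ee_rot': array([-5.45224668e-01, -3.09385208e+00,  2.22007229e-03]), 'force': array([ 0.19295078, -0.08758575, -0.23232898]), 'ft_torque': array([-0.00972461, -0.03756898, -0.00717923]), 'gripper_force': 0.0, 'width': 1.003005389852032}
-0.0188
```

View pics/top0.png

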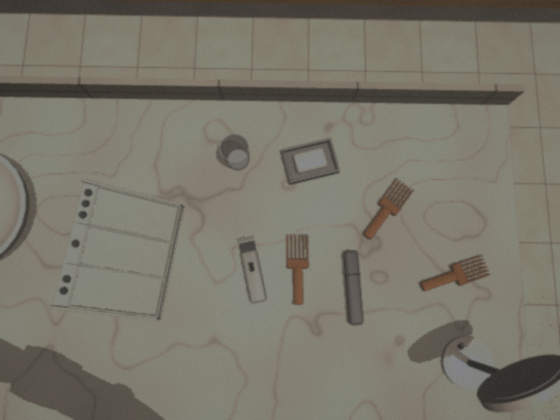

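View pics/side0.png

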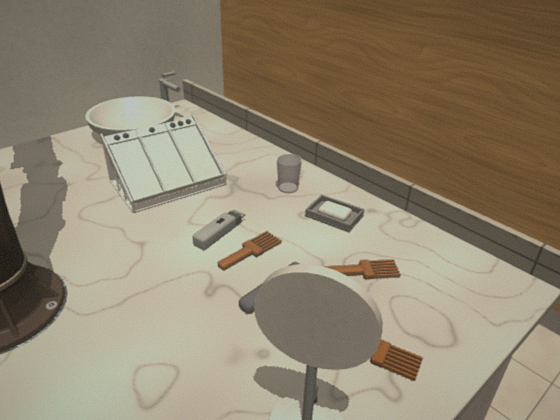

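The top view shows three picks: A (298,268), B (388,208) and C (455,272). The clipper is at (252,268) and the case at (352,287). The studs mark one in the middle at (75,243), two at the near side (67,279)/(64,290), and three at the far side (88,193)…(82,213). A mirror stands at the lower right. Pick A looks nearest to the base; I'll check this with numbers.

```bash
cat > h.py <<'E'
import cv2, numpy as np
from cell import readout, vision, arm
def ray(c,u,v):
    f=210/np.tan(np.radians(c["fov_y"]/2)); P=c["pose"]
    d=P[:3,:3]@np.array([(u-c["cx"])/f,-(v-c["cy"])/f,-1.]); return P[:3,3],d
def onz(c,u,v,z):
    o,d=ray(c,u,v); return o+d*(z-o[2])/d[2]
def tri(c1,p1,c2,p2):
    o1,d1=ray(c1,*p1);o2,d2=ray(c2,*p2)
    s=np.linalg.lstsq(np.c_[d1,-d2],o2-o1,rcond=None)[0]
    a=o1+d1*s[0];b=o2+d2*s[1]; return (a+b)/2,np.linalg.norm(a-b)
def blobs(mask,amin,amax=1e9):
    cs,_=cv2.findContours(mask.astype(np.uint8)*255,cv2.RETR_EXTERNAL,cv2.CHAIN_APPROX_NONE)
    return [c for c in cs if amin<=cv2.contourArea(c)<=amax]
def rect(c,cont,z):
    """contour -> world rectangle at height z: centre, long, short (mm), azimuth of long axis (deg)"""
    w=np.array([onz(c,*p,z)[:2]*1000 for p in cont[:,0,:].astype(float)],np.float32)
    (x,y),_,_=r=cv2.minAreaRect(w); b=cv2.boxPoints(r); e=[b[1]-b[0],b[2]-b[1]]
    e.sort(key=np.linalg.norm); L=e[1]
    return np.round([x,y,np.linalg.norm(L),np.linalg.norm(e[0]),np.degrees(np.arctan2(L[1],L[0]))%180],1)
E
python3 - <<'E'
from h import *
ims={n:cv2.imread(f"pics/{n}0.png") for n in("top","side")}; C={n:vision.calibration(n) for n in ims}
im=ims["top"]; c=C["top"]; b,g,r=[im[:,:,i].astype(int) for i in range(3)]
print("orange")
for k in blobs((r-b>45)&(np.arange(420)[:,None]>120),150): print(cv2.boundingRect(k),cv2.contourArea(k),rect(c,k,.016))
hsv=cv2.cvtColor(im,cv2.COLOR_BGR2HSV)
print("dark")
dk=(hsv[...,2]<115); 
for k in blobs(dk,300): print(cv2.boundingRect(k),rect(c,k,.028))
print("px",im[280,258],im[290,255],im[280,275],im[300,353],im[262,251],im[240,130])
for n in ims:
    m=(ims[n].max(2)<90)
    for k in blobs(m,8,90):
        M=cv2.moments(k); u,v=M["m10"]/M["m00"],M["m01"]/M["m00"]
        if (n=="top" and u<110 and 180<v<305) or (n=="side" and 100<u<215 and 105<v<145): print(n,round(u,1),round(v,1),cv2.contourArea(k))
crop=cv2.resize(im[180:340,40:200],(600,600),interpolation=cv2.INTER_CUBIC)
cv2.imwrite("pics/caddy.png",crop)
s=ims["side"]; cv2.imwrite("pics/tools.png",cv2.resize(im[220:340,220:380],(800,600),interpolation=cv2.INTER_CUBIC))
E
```

```text
orange
(423, 264, 44, 26) 355.0 [ 478.  -548.6  105.9   47.3   99.9]
(288, 260, 20, 44) 335.0 [ 461.3 -196.6  102.4   46.1    0.7]
(366, 198, 33, 40) 325.0 [ 622.  -393.6  104.2   46.9  134.9]
dark
(0, 338, 165, 82) [215.4 304.2 424.1 128.9  70.7]
(407, 320, 153, 93) [ 271.9 -624.4  347.8  175.4   70. ]
(418, 254, 72, 38) [ 480.7 -566.2  170.8   57.6  109.2]
(341, 249, 23, 77) [ 450.5 -324.8  179.3   45.2    4.2]
(238, 240, 29, 64) [483.3 -86.9 147.3  44.5  12.7]
(285, 234, 24, 71) [ 4.912e+02 -1.933e+02  1.667e+02  5.510e+01  2.000e-01]
(70, 204, 115, 116) [462.6 153.3 349.9 171.4 135.1]
(361, 178, 53, 62) [ 636.8 -408.   170.    57.3  142.7]
(0, 153, 37, 108) [640.5 487.6 267.6  87.1   7.2]
(279, 138, 61, 47) [ 758.9 -222.8  135.1   96.4  105. ]
(216, 134, 34, 37) [779.5 -30.8  94.2  82.6   1.5]
(0, 76, 524, 30) [ 945.9 -102.  1346.9   61.4   89.9]
(0, 0, 560, 25) [1169.8 -147.6 1495.9   71.2   91.1]
px [123 133 134] [123 133 135] [125 134 135] [89 91 98] [79 87 89] [124 137 137]
top 63.4 290.2 34.5
top 66.3 278.6 36.0
top 75.1 243.1 32.5
top 82.5 214.2 32.0
top 85.2 203.1 30.0
top 88.0 192.2 31.5
side 116.8 137.5 9.5
```

View pics/caddy.png

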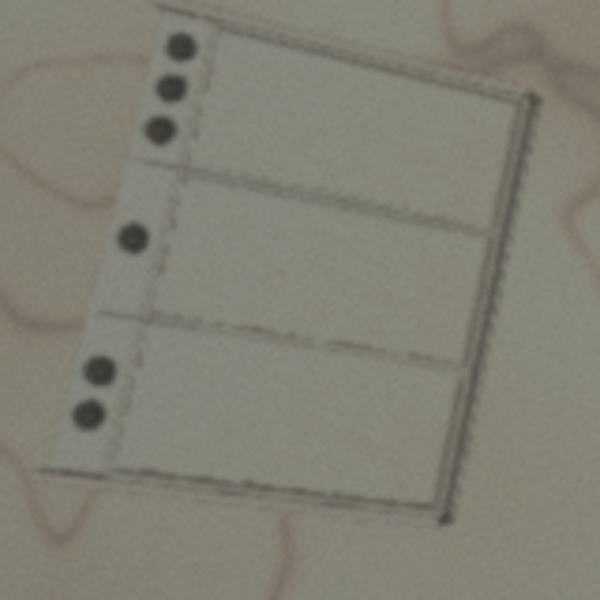

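View pics/tools.png

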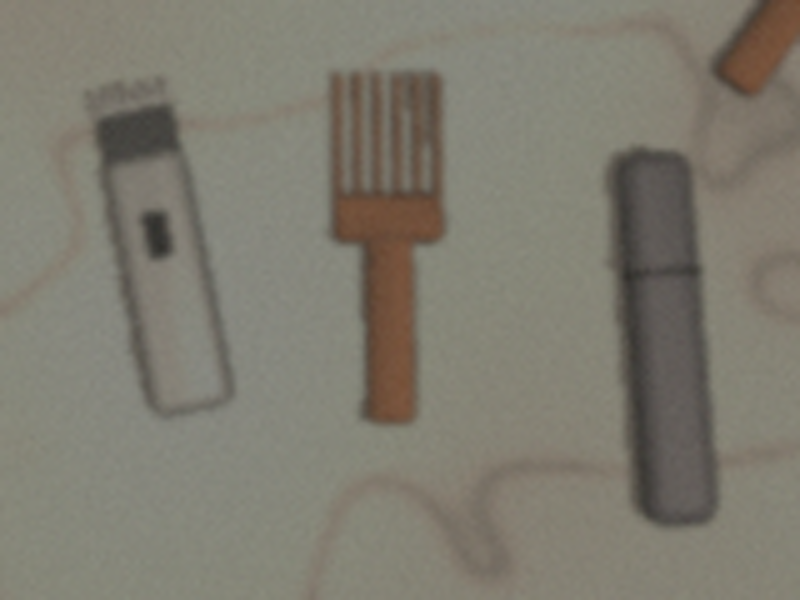

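The crops confirm pick A, with its tines towards image-up, and show the case and clipper clearly. The front lip corners are at about (182,206) and (159,319), and the studs are as listed.

Run:
```python
from h import *
c=vision.calibration("top")
W=lambda u,v,z:onz(c,u,v,z)*1000
st=[(63.4,290.2),(66.3,278.6),(75.1,243.1),(82.5,214.2),(85.2,203.1),(88,192.2)]
S=np.array([W(u,v,.139) for u,v in st]); print("studs",S.round(1)); print("gaps",np.linalg.norm(np.diff(S,axis=0),axis=1).round(1))
k={2:(S[0]+S[1])/2,1:S[2],3:S[4]}
a=k[3]-k[2]; a[2]=0; print("2-3 dist",np.linalg.norm(a)); yaw=np.degrees(np.arctan2(a[1],a[0])); 
p=np.polyfit(S[:,0],S[:,1],1); yaw2=np.degrees(np.arctan(p[0]))
F=[W(182.1,206.1,.040),W(158.7,318.7,.040)]; d=F[0]-F[1]; print("front",np.round(F,1),np.linalg.norm(d),"yaw across",yaw,yaw2,np.degrees(np.arctan2(d[1],d[0])))
up=np.radians(yaw2+90); u=np.array([np.cos(up),np.sin(up)])
for i in k: print("pocket",i,"origin",(k[i][:2]-u*203*np.cos(np.radians(32))).round(1))
mid=(F[0]+F[1])[:2]/2; print("front mid to stud along u",(k[1][:2]-mid)@u,(k[1][:2]-mid)@np.array([u[1],-u[0]]))
cr=lambda x,y:(220+x/5,220+y/5)
for n,A,B,z in [("case ends",(655,152),(682,522),.018),("clip blade/tail",(126,85),(193,408),.025),("pick spine/tail",(389,218),(391,420),.012)]:
    A,B=W(*cr(*A),z),W(*cr(*B),z); e=A-B; print(n,A.round(1),B.round(1),np.linalg.norm(e).round(1),np.degrees(np.arctan2(e[1],e[0])).round(1))
im=cv2.imread("pics/top0.png")
for k_ in blobs(im.max(2)<115,300):
    if cv2.boundingRect(k_)[0] in(285,341,238): print([rect(c,k_,z) for z in(.014,)])
```

```text
studs [[432.8 302.5 139. ]
 [457.1 298.8 139. ]
 [533.  287.5 139. ]
 [596.3 277.5 139. ]
 [621.1 274.  139. ]
 [645.6 270.1 139. ]]
gaps [24.6 76.7 64.2 25.  24.8]
2-3 dist 178.14976033696067
front [[637.   85.   40. ]
 [371.  124.7  40. ]] 268.9454114705989 yaw across -8.625504307753577 -8.663245618034374 -8.503216597130386
pocket 2 origin [419.  130.5]
pocket 1 origin [507.  117.3]
pocket 3 origin [595.1 103.8]
front mid to stud along u 184.94249149852135 1.0732248889611593
case ends [ 537.3 -325.9   18. ] [ 362.2 -336.2   18. ] 175.4 3.4
clip blade/tail [565.8 -68.4  25. ] [ 412.4 -104.4   25. ] 157.5 13.2
pick spine/tail [ 504.  -196.9   12. ] [ 407.7 -198.6   12. ] 96.3 1.0
[array([ 450.8, -327.1,  181.6,   45.8,    4.2])]
[array([484. , -86. , 149.2,  45.1,  12.7])]
[array([ 4.921e+02, -1.937e+02,  1.689e+02,  5.580e+01,  2.000e-01])]
```

Everything agrees: the stud gaps are 25 mm, the pockets are 89 mm apart, and pick A is 0.53 m from the base against 0.74 m or more for the others. I'll move above the pick with a −159° yaw.

Request:
{"name": "carry_out", "arguments": {"increments": [16.5, -49, 0, 0, 0, -0.1734, 16.5, -49, 0, 0, 0, -0.1734, 16.5, -49, 0, 0, 0, -0.1734, 16.5, -49, 0, 0, 0, -0.1734, 16.5, -49, 0, 0, 0, -0.1734, 16.5, -49, 0, 0, 0, -0.1734, 16.5, -49, 0, 0, 0, -0.1734, 16.5, -49, 0, 0, 0, -0.1734, 16.5, -49, 0, 0, 0, -0.1734, 16.5, -49, 0, 0, 0, -0.1734, 16.5, -49, 0, 0, 0, -0.1734, 16.5, -49, 0, 0, 0, -0.1734, 16.5, -49, 0, 0, 0, -0.1734, 16.5, -49, 0, 0, 0, -0.1734, 16.5, -49, 0, 0, 0, -0.1734, 16.5, -49, 0, 0, 0, -0.1734, 0, 0, 0, 0, 0, 0, 0, 0, 0, 0, 0, 0], "grip": 0.3}}

```text
clock: 2.35
position: [0.4772, -0.1963, 0.2262]
ee_rot: [-3.141, -0.03, 0.002]
force: [-0.1, 0.4, 0.4]
width: 0.699
gripper_force: 0.0
```

```bash
cat >> h.py <<'E'
from scipy.spatial.transform import Rotation as R
def state():
    s=readout.observe(); M=R.from_rotvec(s["ee_rot"]).as_matrix()
    print("t",round(s["clock"],2),"pos",(s["position"]*1000).round(1),"y az",np.degrees(np.arctan2(M[1,1],M[0,1])).round(2),"z",M[:,2].round(3),"q",s["joints"].round(2),"F",s["force"].round(1),"w",round(s["width"]*92,1),"gf",round(s["gripper_force"],1)); return s,M
def turn_to(M,upaz,pitch):
    """rotvec from current orientation to: tool z = -(pocket z), tool y = across (az upaz-90)"""
    a=np.radians(upaz); p=np.radians(pitch)
    d=np.array([np.cos(a),np.sin(a),0]); z=d*np.sin(p)-np.array([0,0,np.cos(p)]); y=np.array([np.sin(a),-np.cos(a),0]); x=np.cross(y,z)
    return (R.from_matrix(np.c_[x,y,z])*R.from_matrix(M).inv()).as_rotvec()
E
python3 - <<'E'
from h import *
state(); c=vision.calibration("wrist"); im=vision.get_image("wrist"); cv2.imwrite("pics/w1.png",im[:,:,::-1])
b,g,r=[im[:,:,i].astype(int) for i in (2,1,0)]
for k in blobs(r-b>45,300): print(cv2.boundingRect(k),rect(c,k,.016))
m=(r-b>45)
for row in range(60,420,30):
    x=np.where(m[row])[0]
    if len(x): print(row,x.min(),x.max(),onz(c,x.min(),row,.016)[:2].round(4),onz(c,x.max(),row,.016)[:2].round(4))
E
```

```text
t 2.35 pos [ 477.2 -196.3  226.2] y az -88.92 z [-0.001  0.    -1.   ] q [-0.4   0.33  0.91  1.88 -0.3   1.07 -0.92] F [-0.1  0.4  0.4] w 64.3 gf 0.0
(256, 149, 47, 104) [ 464.6 -197.   105.5   44.7    1.1]
(458, 0, 102, 96) [ 617.3 -399.4  106.3   35.3  133.7]
60 474 504 [ 0.6011 -0.3725] [ 0.6016 -0.3999]
90 255 478 [ 0.5711 -0.1726] [ 0.5752 -0.3801]
120 255 308 [ 0.544  -0.1727] [ 0.545  -0.2229]
150 256 307 [ 0.5159 -0.1737] [ 0.5169 -0.223 ]
180 270 292 [ 0.4869 -0.1876] [ 0.4874 -0.2093]
210 271 292 [ 0.4565 -0.189 ] [ 0.4569 -0.2102]
240 271 292 [ 0.4248 -0.1895] [ 0.4252 -0.2111]
300 115 444 [ 0.3539 -0.023 ] [ 0.3607 -0.3761]
330 120 440 [ 0.3178 -0.0252] [ 0.3246 -0.3763]
```

View pics/w1.png

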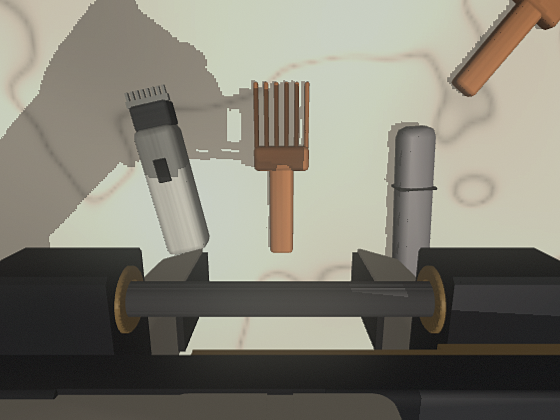

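The wrist view shows pick A centred at (282,170) with the handle midline at y≈−198.5, and the clipper and case on either side. Descending onto the handle.

Request:
{"name": "carry_out", "arguments": {"increments": [0, -1, -48, 0, 0, 0, 0, -1, -48, 0, 0, 0, 0, 0, -48, 0, 0, 0, 0, 0, -48, 0, 0, 0, 0, 0, -18, 0, 0, 0, 0, 0, -8, 0, 0, 0, 0, 0, -4, 0, 0, 0, 0, 0, 0, 0, 0, 0]}}

```text
clock: 3.4
position: [0.4784, -0.1987, 0.0057]
ee_rot: [3.141, 0.029, 0.003]
force: [-0.5, -0.4, 0.2]
width: 0.702
gripper_force: 0.0
```

Request:
{"name": "carry_out", "arguments": {"increments": [0, 0, 0, 0, 0, 0, 0, 0, 0, 0, 0, 0, 0, 0, 0, 0, 0, 0, 0, 0, 0, 0, 0, 0, 0, 0, 0, 0, 0, 0], "grip": 1, "newtons": 20}}

```text
clock: 4.03
position: [0.4776, -0.1986, 0.0047]
ee_rot: [-3.141, -0.029, 0.0]
force: [0.8, 0.1, 1.0]
width: 0.257
gripper_force: 20.0
```

```bash
cat >> h.py <<'E'
PK={1:[507.0,117.3],2:[419.0,130.5],3:[595.1,103.8]}; UP=81.36
def pocket(i):
    a=np.radians(UP);p=np.radians(32); d=np.array([np.cos(a),np.sin(a),0]);k=np.array([0,0,1.])
    X=d*np.cos(p)+k*np.sin(p);Z=k*np.cos(p)-d*np.sin(p);Y=np.cross(Z,X)
    return np.array(PK[i]+[30.0]),np.c_[X,Y,Z]
E
python3 - <<'E'
from h import *
s,M=state(); O,T=pocket(1); print(T.round(4))
for q in ((75,0,70),(75,0,6)): print(q,(O+T@q).round(1),(O+T@q-s["position"]*1000).round(1))
print("turn",turn_to(M,UP,32).round(4))
E
```

```text
t 4.03 pos [ 477.6 -198.6    4.7] y az -88.95 z [-0.  0. -1.] q [-0.15  0.64  0.62  2.08 -0.65  0.62 -0.62] F [0.8 0.1 1. ] w 23.7 gf 20.0
[[ 0.1274 -0.9887 -0.0796]
 [ 0.8384  0.1502 -0.5239]
 [ 0.5299  0.      0.848 ]]
(75, 0, 70) [511.  143.5 129.1] [ 33.4 342.1 124.4]
(75, 0, 6) [516.1 177.   74.8] [ 38.5 375.6  70.1]
turn [ 0.3991 -0.4559  1.3625]
```

Request:
{"name": "carry_out", "arguments": {"increments": [0, 0, 5, 0, 0, 0, 0, 0, 25, 0, 0, 0, 0, 0, 45, 0, 0, 0, 0, 0, 45, 0, 0, 0, 0, 0, 40, 0, 0, 0, 0, 0, 20, 0, 0, 0]}}

```text
clock: 4.78
position: [0.4781, -0.1991, 0.187]
ee_rot: [3.141, 0.028, 0.004]
force: [-0.1, 0.2, -0.1]
width: 0.258
gripper_force: 20.0
```

Request:
{"name": "carry_out", "arguments": {"increments": [2.8, 28.5, 0, 0.0333, -0.038, 0.1135, 2.8, 28.5, 0, 0.0333, -0.038, 0.1135, 2.8, 28.5, 0, 0.0333, -0.038, 0.1135, 2.8, 28.5, 0, 0.0333, -0.038, 0.1135, 2.8, 28.5, 0, 0.0333, -0.038, 0.1135, 2.8, 28.5, 0, 0.0333, -0.038, 0.1135, 2.8, 28.5, 0, 0.0333, -0.038, 0.1135, 2.8, 28.5, 0, 0.0333, -0.038, 0.1135, 2.8, 28.5, -14, 0.0333, -0.038, 0.1135, 2.8, 28.5, -14, 0.0333, -0.038, 0.1135, 2.8, 28.5, -15, 0.0333, -0.038, 0.1135, 2.8, 28.5, -15, 0.0333, -0.038, 0.1135, 0, 0, 0, 0, 0, 0, 0, 0, 0, 0, 0, 0]}}

```text
clock: 6.52
position: [0.5114, 0.1424, 0.1269]
ee_rot: [-2.063, -1.768, -0.59]
force: [-0.2, -0.9, -0.4]
width: 0.26
gripper_force: 20.0
```

```bash
cat >> h.py <<'E'
def rel(i,q=None):
    s,M=state(); O,T=pocket(i); print("in pocket",i,(T.T@(s["position"]*1000-O)).round(1),"F pocket",(T.T@s["force"]).round(1),"turn left",turn_to(M,UP,32).round(4))
    if q is not None: print("to",q,(O+T@np.array(q)-s["position"]*1000).round(1))
E
python3 - <<'E'
from h import *
rel(1,(75,0,6)); im=vision.get_image("wrist"); cv2.imwrite("pics/w2.png",im[:,:,::-1])
E
```

```text
t 6.53 pos [511.4 142.4 126.9] y az -8.79 z [ 0.08   0.523 -0.848] q [-0.2   0.42  0.25  2.1  -0.97  0.83  0.62] F [-0.2 -0.9 -0.4] w 23.9 gf 20.0
in pocket 1 [73.  -0.5 68.7] F pocket [-1.   0.1  0.1] turn left [ 0.0005 -0.0007  0.0027]
to (75, 0, 6) [  4.7  34.6 -52.1]
```

View pics/w2.png

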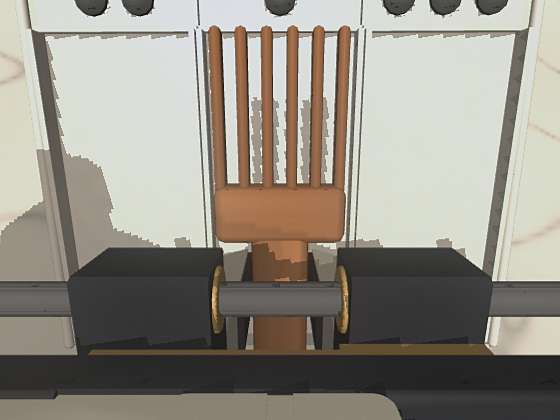

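The picture shows the pick centred and straight over pocket one (single stud at (280,5)). Lowering square to the floor.

Request:
{"name": "carry_out", "arguments": {"increments": [1.3, 8.0, -10.2, 0, 0, 0, 1.1, 6.8, -11, 0, 0, 0, 1.0, 6.8, -11, 0, 0, 0, 1.0, 6.8, -11, 0, 0, 0, 0.2, 1.6, -2.5, 0, 0, 0, 0.2, 1.6, -2.5, 0, 0, 0, 0.1, 0.8, -1.3, 0, 0, 0, 0.1, 0.8, -1.3, 0, 0, 0, 0.1, 0.5, -0.8, 0, 0, 0, 0, 0, 0, 0, 0, 0]}}

```text
clock: 7.82
position: [0.5164, 0.1771, 0.0752]
ee_rot: [-2.06, -1.77, -0.591]
force: [-0.5, -0.5, -1.6]
width: 0.257
gripper_force: 20.0
```

```bash
python3 -c "
from h import *
rel(1)"
```

```text
t 7.83 pos [516.4 177.1  75.2] y az -8.66 z [ 0.08   0.524 -0.848] q [-0.21  0.51  0.18  2.12 -1.1   0.73  0.72] F [-0.5 -0.5 -1.6] w 23.6 gf 20.0
in pocket 1 [75.3 -0.3  6.3] F pocket [-1.3  0.4 -1. ] turn left [-0.0005 -0.0002  0.0004]
```

Request:
{"name": "carry_out", "arguments": {"increments": [0.1, 0.5, -0.8, 0, 0, 0, 0.0, 0.3, -0.4, 0, 0, 0, 0, 0, 0, 0, 0, 0]}}

```text
clock: 8.2
position: [0.5165, 0.1778, 0.074]
ee_rot: [-2.06, -1.77, -0.591]
force: [-0.6, -1.9, 1.8]
width: 0.256
gripper_force: 20.0
```

```bash
python3 -c "
from h import *
rel(1)"
```

```text
t 8.2 pos [516.5 177.8  74. ] y az -8.67 z [ 0.08   0.524 -0.848] q [-0.21  0.51  0.18  2.12 -1.1   0.72  0.72] F [-0.6 -1.9  1.8] w 23.5 gf 20.0
in pocket 1 [75.3 -0.3  4.9] F pocket [-0.7  0.3  2.6] turn left [-0.0005 -0.0001  0.0005]
```

Floor contact. Now I'll slide down to the lip.

Request:
{"name": "carry_out", "arguments": {"increments": [-0.2, -1.3, -0.8, 0, 0, 0, -0.2, -1.3, -0.8, 0, 0, 0, -0.2, -1.3, -0.8, 0, 0, 0, 0, 0, 0, 0, 0, 0]}}

```text
clock: 8.7
position: [0.5159, 0.1737, 0.0714]
ee_rot: [-2.061, -1.77, -0.591]
force: [-0.2, -0.6, 2.3]
width: 0.262
gripper_force: 20.0
```

```bash
python3 -c "
from h import *
rel(1)"
```

```text
t 8.7 pos [515.9 173.7  71.4] y az -8.69 z [ 0.08   0.524 -0.848] q [-0.2   0.52  0.18  2.13 -1.11  0.72  0.74] F [-0.2 -0.6  2.3] w 24.1 gf 20.0
in pocket 1 [70.4 -0.4  4.9] F pocket [0.7 0.2 2.3] turn left [-0.0002 -0.0003  0.0009]
```

Request:
{"name": "carry_out", "arguments": {"increments": [-0.1, -0.8, -0.5, 0, 0, 0, -0.1, -0.8, -0.5, 0, 0, 0, 0, 0, 0, 0, 0, 0]}}

```text
clock: 9.07
position: [0.5158, 0.1729, 0.0709]
ee_rot: [-2.059, -1.77, -0.592]
force: [0.5, 1.0, 4.7]
width: 0.259
gripper_force: 20.0
```

Request:
{"name": "carry_out", "arguments": {"increments": [-0.1, -0.8, -0.5, 0, 0, 0, 0, 0, 0, 0, 0, 0]}}

```text
clock: 9.32
position: [0.5158, 0.1729, 0.0709]
ee_rot: [-2.058, -1.77, -0.593]
force: [-0.2, 2.5, 7.3]
width: 0.259
gripper_force: 20.0
```

```bash
python3 -c "
from h import *
rel(1)"
```

```text
t 9.32 pos [515.8 172.9  70.9] y az -8.6 z [ 0.08   0.526 -0.847] q [-0.2   0.52  0.18  2.13 -1.11  0.73  0.74] F [-0.2  2.5  7.3] w 23.8 gf 20.0
in pocket 1 [69.4 -0.3  4.9] F pocket [5.9 0.6 5. ] turn left [-0.0027  0.0005 -0.0008]
```

Lip contact (5.9 N) at x=69.4, which matches the 68.5 mm tail length. I'll open slightly and back out square to the floor.

Request:
{"name": "carry_out", "arguments": {"increments": [0, 0, 0, 0, 0, 0, 0, 0, 0, 0, 0, 0, 0, 0, 0, 0, 0, 0], "grip": 0.61}}

```text
clock: 9.7
position: [0.5153, 0.1714, 0.0698]
ee_rot: [-2.061, -1.77, -0.59]
force: [-0.7, -0.5, -0.1]
width: 0.389
gripper_force: 0.0
```

Request:
{"name": "carry_out", "arguments": {"increments": [-0.4, -2.6, 4.2, 0, 0, 0, -0.8, -5.2, 8.5, 0, 0, 0, -2, -13, 21, 0, 0, 0, -2, -13, 21, 0, 0, 0, 0, 0, 40, 0, 0, 0, 0, 0, 0, 0, 0, 0]}}

```text
clock: 10.45
position: [0.512, 0.1371, 0.1679]
ee_rot: [-2.061, -1.772, -0.598]
force: [-0.4, 0.8, -1.0]
width: 0.392
gripper_force: 0.0
```

Run:
```python
from h import *
s,M=state(); c=vision.calibration("wrist"); im=vision.get_image("wrist"); t=vision.get_image("top")
cv2.imwrite("pics/w3.png",np.hstack([cv2.resize(im[:,:,::-1],(400,300)),cv2.resize(t[180:330,40:240,::-1],(400,300))]))
a=np.radians(13)
for az in(12.7,13.2): 
  tt=turn_to(M,az,0); print(az,tt.round(4),np.linalg.norm(tt))
```

```text
t 10.45 pos [512.  137.1 167.9] y az -8.72 z [ 0.085  0.524 -0.847] q [-0.21  0.35  0.28  2.06 -0.89  0.9   0.53] F [-0.4  0.8 -1. ] w 36.0 gf 0.0
12.7 [-0.431   0.409  -1.1654] 1.3081500105220356
13.2 [-0.4324  0.4068 -1.1569] 1.3003807483261236
```

View pics/w3.png

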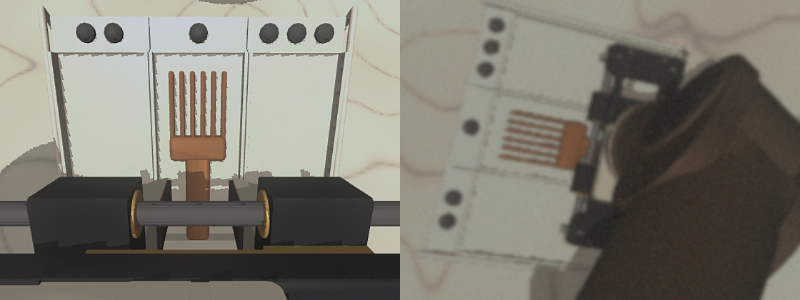

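The picture shows the pick flat and straight in pocket one with its tail at the lip. Next, over the clipper.

Request:
{"name": "carry_out", "arguments": {"increments": [-3, -20.5, 1.1, -0.0393, 0.037, -0.1052, -3, -20.5, 1.1, -0.0393, 0.037, -0.1052, -3, -20.5, 1.1, -0.0393, 0.037, -0.1052, -3, -20.5, 1.1, -0.0393, 0.037, -0.1052, -3, -20.5, 1.1, -0.0393, 0.037, -0.1052, -3, -20.5, 1.1, -0.0393, 0.037, -0.1052, -3, -20.5, 1.1, -0.0393, 0.037, -0.1052, -3, -20.5, 1.1, -0.0393, 0.037, -0.1052, -3, -20.5, 1.1, -0.0393, 0.037, -0.1052, -3, -20.5, 1.1, -0.0393, 0.037, -0.1052, -3, -20.5, 1.1, -0.0393, 0.037, -0.1052, 0, 0, 0, 0, 0, 0, 0, 0, 0, 0, 0, 0], "grip": 0.25}}

```text
clock: 12.18
position: [0.4769, -0.087, 0.1762]
ee_rot: [-3.115, -0.361, 0.004]
force: [-0.1, 0.6, 1.1]
width: 0.751
gripper_force: 0.0
```

Run:
```python
from h import *
s,M=state(); print(turn_to(M,13.2,0).round(4)); c=vision.calibration("wrist"); im=vision.get_image("wrist"); cv2.imwrite("pics/w4.png",im[:,:,::-1])
```

```text
t 12.18 pos [476.9 -87.  176.2] y az -76.79 z [-0.003  0.006 -1.   ] q [-0.55  0.32  0.8   2.01 -0.29  0.93 -0.93] F [-0.1  0.6  1.1] w 69.1 gf 0.0
[-0.0056 -0.003  -0.0002]
```

View pics/w4.png

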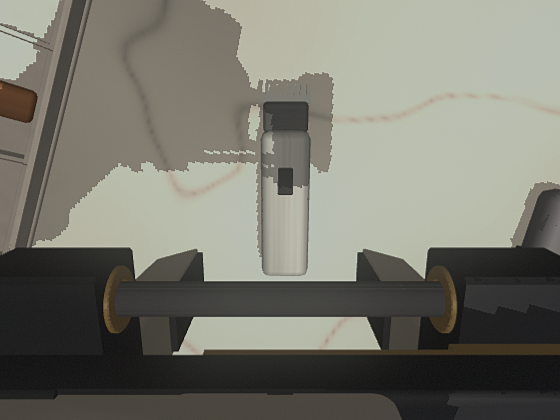

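The clipper appears straight, body columns 262–308, tail edge at row 275, body/head boundary at row ~131, blade up.

Run:
```python
from h import *
s,M=state(); c=vision.calibration("wrist"); p=s["position"]*1000
for n,u,v,z in[("tail",285,273,.031),("neck",285.5,131,.034),("mid",285,200,.034),("L",262,200,.03),("R",308,200,.03)]:
    w=onz(c,u,v,z)*1000; d=w-p; print(n,w.round(1),"tool x,y",(M.T@d)[:2].round(1))
```

```text
t 12.22 pos [476.9 -87.1 176.3] y az -76.81 z [-0.003  0.006 -1.   ] q [-0.55  0.32  0.8   2.01 -0.29  0.93 -0.93] F [ 0.6  0.5 -0.1] w 68.7 gf 0.0
tail [ 418.4 -106.2   31. ] tool x,y [-61.1   6.2]
neck [535.5 -78.6  34. ] tool x,y [59.2  6. ]
mid [482. -91.  34.] tool x,y [4.3 5.9]
L [476.8 -72.7  30. ] tool x,y [  3.4 -13.1]
R [ 485.5 -109.7   30. ] tool x,y [ 3.4 24.9]
```

Request:
{"name": "carry_out", "arguments": {"increments": [1, -4.5, -40, -0.0056, -0.003, 0, 0, 0, -45, 0, 0, 0, 0, 0, -45, 0, 0, 0, 0, 0, -20, 0, 0, 0, 0, 0, -8, 0, 0, 0, 0, 0, -4, 0, 0, 0, 0, 0, 0, 0, 0, 0]}}

```text
clock: 13.1
position: [0.4788, -0.0922, 0.0154]
ee_rot: [3.12, 0.358, 0.003]
force: [0.2, 0.6, 0.4]
width: 0.748
gripper_force: 0.0
```

Request:
{"name": "carry_out", "arguments": {"increments": [0, 0, 0, 0, 0, 0, 0, 0, 0, 0, 0, 0, 0, 0, 0, 0, 0, 0, 0, 0, 0, 0, 0, 0], "grip": 1, "newtons": 30}}

```text
clock: 13.6
position: [0.4783, -0.0919, 0.015]
ee_rot: [3.121, 0.358, 0.001]
force: [0.6, 2.1, 5.0]
width: 0.435
gripper_force: 30.0
```

```bash
python3 -c "
from h import *
state()"
```

```text
t 13.6 pos [478.3 -91.9  15. ] y az -76.92 z [ 0.001 -0.    -1.   ] q [-0.34  0.57  0.57  2.15 -0.58  0.57 -0.68] F [0.6 2.1 5. ] w 40.0 gf 30.0
```

Request:
{"name": "carry_out", "arguments": {"increments": [0, 0, 5, 0, 0, 0, 0, 0, 20, 0, 0, 0, 0, 0, 40, 0, 0, 0, 0, 0, 45, 0, 0, 0, 0, 0, 40, 0, 0, 0, 0, 0, 0, 0, 0, 0]}}

```text
clock: 14.35
position: [0.4798, -0.0927, 0.1671]
ee_rot: [3.12, 0.357, 0.009]
force: [0.6, -0.0, -3.1]
width: 0.43
gripper_force: 30.0
```

```bash
python3 -c "
from h import *
rel(2,(74,0,75))"
```

```text
t 14.35 pos [479.8 -92.7 167.1] y az -76.93 z [ 0.006 -0.001 -1.   ] q [-0.55  0.34  0.82  2.03 -0.32  0.9  -0.9 ] F [ 0.6 -0.  -3.1] w 39.6 gf 30.0
in pocket 2 [-106.7  -93.7  228.3] F pocket [-1.6 -0.6 -2.7] turn left [ 0.4319 -0.3971  1.1604]
to (74, 0, 75) [-57.4 245.9 -34.3]
```

Request:
{"name": "carry_out", "arguments": {"increments": [-5.2, 22.4, 0, 0.0393, -0.0361, 0.1055, -5.2, 22.4, 0, 0.0393, -0.0361, 0.1055, -5.2, 22.4, 0, 0.0393, -0.0361, 0.1055, -5.2, 22.4, 0, 0.0393, -0.0361, 0.1055, -5.2, 22.4, 0, 0.0393, -0.0361, 0.1055, -5.2, 22.4, 0, 0.0393, -0.0361, 0.1055, -5.2, 22.4, 0, 0.0393, -0.0361, 0.1055, -5.2, 22.4, 0, 0.0393, -0.0361, 0.1055, -5.2, 22.4, -11, 0.0393, -0.0361, 0.1055, -5.2, 22.4, -12, 0.0393, -0.0361, 0.1055, -5.2, 22.4, -11, 0.0393, -0.0361, 0.1055, 0, 0, 0, 0, 0, 0, 0, 0, 0, 0, 0, 0]}}

```text
clock: 15.98
position: [0.4211, 0.1531, 0.1303]
ee_rot: [-2.067, -1.77, -0.583]
force: [0.0, 0.5, -3.7]
width: 0.434
gripper_force: 30.0
```

```bash
python3 -c "
from h import *
rel(2,(74,0,20))
im=vision.get_image('wrist'); cv2.imwrite('pics/w5.png',im[:,:,::-1])"
```

```text
t 15.97 pos [421.1 153.1 130.3] y az -8.79 z [ 0.078  0.519 -0.851] q [-0.28  0.29  0.3   2.3  -1.02  0.76  0.68] F [ 0.   0.5 -3.7] w 39.9 gf 30.0
in pocket 2 [72.4  1.4 73. ] F pocket [-1.5  0.1 -3.4] turn left [ 0.006  -0.0034  0.0026]
to (74, 0, 20) [  5.8  28.9 -44.1]
```

View pics/w5.png

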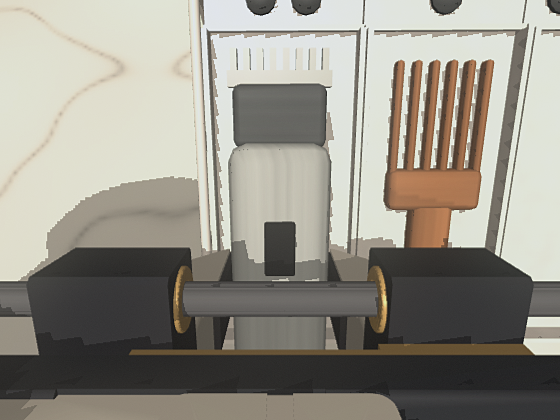

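The view shows the clipper centred over pocket two (two studs), blade up the slope. Lowering.

Request:
{"name": "carry_out", "arguments": {"increments": [1.4, 6.7, -10.3, 0.006, -0.0034, 0.0026, 1.4, 6.7, -10.3, 0, 0, 0, 1.4, 6.7, -10.3, 0, 0, 0, 1.4, 6.7, -10.3, 0, 0, 0, 0.2, 2, -3, 0, 0, 0, 0.1, 0.7, -1.1, 0, 0, 0, 0.1, 0.7, -1.1, 0, 0, 0, 0, 0, 0, 0, 0, 0]}}

```text
clock: 17.02
position: [0.4273, 0.1842, 0.0847]
ee_rot: [-2.056, -1.774, -0.594]
force: [-0.3, -0.0, -2.3]
width: 0.432
gripper_force: 30.0
```

```bash
python3 -c "
from h import *
rel(2)"
```

```text
t 17.02 pos [427.3 184.2  84.7] y az -8.48 z [ 0.08   0.526 -0.847] q [-0.28  0.4   0.22  2.33 -1.21  0.68  0.84] F [-0.3 -0.  -2.3] w 39.8 gf 30.0
in pocket 2 [75.1 -0.1 17.6] F pocket [-1.3  0.3 -1.9] turn left [-0.0018  0.0022 -0.0029]
```

Request:
{"name": "carry_out", "arguments": {"increments": [0.1, 0.5, -0.8, -0.0018, 0.0022, -0.0029, 0.1, 0.4, -0.7, 0, 0, 0, 0, 0, 0, 0, 0, 0]}}

```text
clock: 17.4
position: [0.4273, 0.1853, 0.0829]
ee_rot: [-2.06, -1.771, -0.59]
force: [-0.1, -0.3, -3.3]
width: 0.433
gripper_force: 30.0
```

Request:
{"name": "carry_out", "arguments": {"increments": [0, 0.3, -0.6, 0, 0, 0, 0, 0, 0, 0, 0, 0]}}

```text
clock: 17.65
position: [0.4274, 0.1854, 0.0825]
ee_rot: [-2.06, -1.771, -0.591]
force: [-2.6, -2.9, 3.5]
width: 0.432
gripper_force: 30.0
```

```bash
python3 -c "
from h import *
rel(2)"
```

```text
t 17.65 pos [427.4 185.4  82.5] y az -8.64 z [ 0.079  0.524 -0.848] q [-0.28  0.4   0.21  2.33 -1.22  0.67  0.84] F [-2.6 -2.9  3.5] w 39.7 gf 30.0
in pocket 2 [75.  -0.  15.1] F pocket [-0.9  2.1  4.7] turn left [-0.0002 -0.0002 -0.    ]
```

Request:
{"name": "carry_out", "arguments": {"increments": [-0.2, -1.3, -0.8, 0, 0, 0, -0.2, -1.3, -0.8, 0, 0, 0, -0.2, -1.3, -0.8, 0, 0, 0, -0.2, -1.3, -0.8, 0, 0, 0, 0, 0, 0, 0, 0, 0]}}

```text
clock: 18.27
position: [0.4269, 0.1803, 0.0793]
ee_rot: [-2.06, -1.771, -0.591]
force: [-0.4, -2.1, 4.9]
width: 0.432
gripper_force: 30.0
```

Request:
{"name": "carry_out", "arguments": {"increments": [-0.1, -0.8, -0.5, 0, 0, 0, -0.1, -0.8, -0.5, 0, 0, 0, 0, 0, 0, 0, 0, 0]}}

```text
clock: 18.65
position: [0.4267, 0.1789, 0.0784]
ee_rot: [-2.06, -1.771, -0.591]
force: [-0.7, -0.8, 5.8]
width: 0.435
gripper_force: 30.0
```

```bash
python3 -c "
from h import *
rel(2)"
```

```text
t 18.65 pos [426.7 178.9  78.4] y az -8.63 z [ 0.08   0.524 -0.848] q [-0.26  0.41  0.21  2.33 -1.23  0.67  0.87] F [-0.7 -0.8  5.8] w 40.1 gf 30.0
in pocket 2 [67.2 -0.3 15.1] F pocket [2.3 0.5 5.4] turn left [-0.0004  0.0002 -0.0003]
```

Request:
{"name": "carry_out", "arguments": {"increments": [-0.1, -0.8, -0.5, 0, 0, 0, 0, 0, 0, 0, 0, 0]}}

```text
clock: 18.9
position: [0.4267, 0.1787, 0.0783]
ee_rot: [-2.058, -1.771, -0.592]
force: [-0.2, 0.9, 8.6]
width: 0.428
gripper_force: 30.0
```

Request:
{"name": "carry_out", "arguments": {"increments": [-0.1, -0.8, -0.5, 0, 0, 0, 0, 0, 0, 0, 0, 0]}}

```text
clock: 19.15
position: [0.4267, 0.1787, 0.0783]
ee_rot: [-2.057, -1.771, -0.594]
force: [0.3, 4.0, 11.9]
width: 0.431
gripper_force: 30.0
```

```bash
python3 -c "
from h import *
rel(2)"
```

```text
t 19.15 pos [426.7 178.7  78.3] y az -8.55 z [ 0.079  0.527 -0.846] q [-0.26  0.41  0.21  2.33 -1.23  0.68  0.88] F [ 0.3  4.  11.9] w 39.6 gf 30.0
in pocket 2 [67.  -0.3 15.1] F pocket [9.7 0.3 8. ] turn left [-0.0031  0.0007 -0.0015]
```

Lip contact at x=67 (expected 66). Release and retreat.

Request:
{"name": "carry_out", "arguments": {"increments": [0, 0, 0, 0, 0, 0, 0, 0, 0, 0, 0, 0, 0, 0, 0, 0, 0, 0], "grip": 0.44}}

```text
clock: 19.52
position: [0.4259, 0.177, 0.0769]
ee_rot: [-2.06, -1.771, -0.589]
force: [-0.8, 0.3, 0.5]
width: 0.562
gripper_force: 0.0
```

Request:
{"name": "carry_out", "arguments": {"increments": [-0.4, -2.6, 4.2, 0, 0, 0, -0.8, -5.2, 8.5, 0, 0, 0, -2, -13, 21, 0, 0, 0, -2, -13, 21, 0, 0, 0, 0, 0, 40, 0, 0, 0, 0, 0, 0, 0, 0, 0]}}

```text
clock: 20.27
position: [0.4224, 0.1428, 0.1747]
ee_rot: [-2.061, -1.773, -0.597]
force: [0.3, -0.1, -0.8]
width: 0.56
gripper_force: 0.0
```

Run:
```python
from h import *
s,M=state(); im=vision.get_image("wrist"); cv2.imwrite("pics/w6.png",im[:,:,::-1])
t=vision.get_image("top"); cv2.imwrite("pics/t6.png",t[:,:,::-1])
m=t.max(2)<115; c=vision.calibration("top")
for k in blobs(m,300):
    b=cv2.boundingRect(k)
    if 330<b[0]<350 and b[1]>240: print("case",b,rect(c,k,.014))
print("to case",(np.array([450,-331.5,190])-s["position"]*1000).round(1)); 
for az in(3.4,183.4): print(turn_to(M,az,0).round(4))
```

```text
t 20.27 pos [422.4 142.8 174.7] y az -8.67 z [ 0.084  0.524 -0.847] q [-0.29  0.21  0.34  2.26 -0.9   0.84  0.56] F [ 0.3 -0.1 -0.8] w 51.5 gf 0.0
case (341, 250, 23, 75) [ 450.6 -327.2  177.3   41.9    3.7]
to case [  27.6 -474.3   15.3]
[-0.4036  0.4499 -1.3235]
[-0.4757 -0.4267  1.7279]
```

View pics/w6.png

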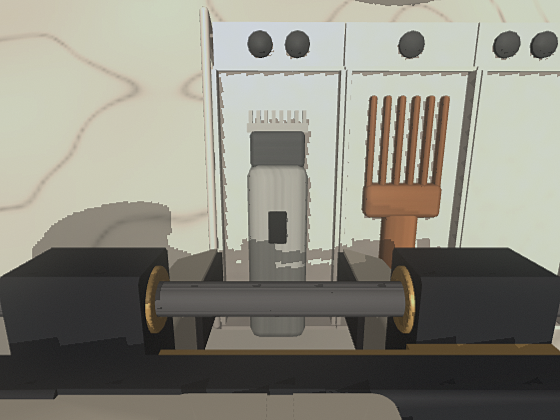

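The view shows the clipper straight in pocket two with its tail at the lip, and the pick undisturbed. Before reaching for the case I'll check the mirror's position.

Run:
```python
from h import *
a,b=vision.calibration("top"),vision.calibration("side")
for p,q in [((520,380),(318,320)),((478,395),(258,308))]: print([np.round(x,3) for x in tri(a,p,b,q)])
print(onz(a,465,362,0).round(3))
```

```text
[array([ 0.283, -0.598,  0.245]), np.float64(0.006)]
[array([ 0.25 , -0.522,  0.232]), np.float64(0.003)]
[ 0.277 -0.596  0.   ]
```

Request:
{"name": "carry_out", "arguments": {"increments": [2.3, -39.5, 1.3, -0.0336, 0.0375, -0.1103, 2.3, -39.5, 1.3, -0.0336, 0.0375, -0.1103, 2.3, -39.5, 1.3, -0.0336, 0.0375, -0.1103, 2.3, -39.5, 1.3, -0.0336, 0.0375, -0.1103, 2.3, -39.5, 1.3, -0.0336, 0.0375, -0.1103, 2.3, -39.5, 1.3, -0.0336, 0.0375, -0.1103, 2.3, -39.5, 1.3, -0.0336, 0.0375, -0.1103, 2.3, -39.5, 1.3, -0.0336, 0.0375, -0.1103], "grip": 0.25}}

```text
clock: 21.38
position: [0.4385, -0.1735, 0.1813]
ee_rot: [-2.908, -0.737, -0.221]
force: [-0.1, 0.6, 0.7]
width: 0.749
gripper_force: 0.0
```

Request:
{"name": "carry_out", "arguments": {"increments": [2.3, -39.5, 1.3, -0.0336, 0.0375, -0.1103, 2.3, -39.5, 1.3, -0.0336, 0.0375, -0.1103, 2.3, -39.5, 1.3, -0.0336, 0.0375, -0.1103, 2.3, -39.5, 1.3, -0.0336, 0.0375, -0.1103, 0, 0, 0, 0, 0, 0, 0, 0, 0, 0, 0, 0]}}

```text
clock: 22.12
position: [0.4479, -0.3296, 0.1863]
ee_rot: [-3.134, -0.091, 0.005]
force: [1.1, -0.7, -0.4]
width: 0.749
gripper_force: 0.0
```

Run:
```python
from h import *
s,M=state(); print(turn_to(M,3.4,0).round(4)); c=vision.calibration("wrist"); im=vision.get_image("wrist"); cv2.imwrite("pics/w7.png",im[:,:,::-1])
p=s["position"]*1000
for v in (120,150,180,210,235): print(v,im[v,220:345:5].mean(1).round().astype(int))
print("col",[(v,int(im[v,283].mean())) for v in range(60,120,4)])
e=np.abs(cv2.Sobel(cv2.GaussianBlur(im.mean(2).astype(np.float32),(5,5),0),cv2.CV_32F,1,0))
g=im.astype(int); sat=g.max(2)-g.min(2)
for v in (120,150,180,210,235):
    pk=[u for u in range(200,380) if e[v,u]>60 and e[v,u]==e[v,u-4:u+5].max()]
    print(v,[(u,(M.T@(onz(c,u,v,.016)*1000-p))[1].round(1)) for u in pk])
```

```text
t 22.12 pos [ 447.9 -329.6  186.3] y az -86.66 z [-0.003  0.007 -1.   ] q [-0.08  0.47  0.89  1.84 -0.42  1.04 -0.53] F [ 1.1 -0.7 -0.4] w 68.9 gf 0.0
[-0.0066 -0.0033  0.001 ]
120 [126 125 126 187 186 187 186 123 134  72  80  83  81  81  80  75  67 124
 120 117 178 178 178 179 178]
150 [127 127 125 125 138 125 124 123 128  71  81  84  82  82  80  78  71 125
 123 188 181 180 178 176 167]
180 [185 186 185 185 185 185 185 184 125  74  84  85  85  84  83  76  98 188
 184 183 185 183 182 179 170]
210 [185 184 184 184 185 185 183 185 126  90 109 119 123 125 126 118 102 186
 185 184 183 185 185 185 185]
235 [182 183 182 183 183 182 182 182 120  83 106 119 122 124 127 118 102 184
 183 184 185 185 184 185 186]
col [(60, 185), (64, 185), (68, 185), (72, 184), (76, 183), (80, 185), (84, 130), (88, 67), (92, 102), (96, 79), (100, 82), (104, 80), (108, 81), (112, 81), (116, 81)]
120 [(235, np.float64(-36.6)), (253, np.float64(-21.4)), (261, np.float64(-14.6)), (304, np.float64(21.7)), (317, np.float64(32.7))]
150 [(241, np.float64(-32.2)), (261, np.float64(-14.9)), (303, np.float64(21.3)), (315, np.float64(31.6))]
180 [(258, np.float64(-17.9)), (303, np.float64(21.7))]
210 [(258, np.float64(-18.2)), (303, np.float64(22.2))]
235 [(259, np.float64(-17.7)), (303, np.float64(22.6))]
```

The edge profile puts the case at tool y −14.7…+21.8 (36.5 mm wide), straight, centre +3. Descending.

Request:
{"name": "carry_out", "arguments": {"increments": [0.5, -3, -45, -0.0066, -0.0033, 0.001, 0, 0, -45, 0, 0, 0, 0, 0, -45, 0, 0, 0, 0, 0, -28, 0, 0, 0, 0, 0, -12, 0, 0, 0, 0, 0, -6, 0, 0, 0, 0, 0, 0, 0, 0, 0]}}

```text
clock: 23.05
position: [0.4494, -0.3337, 0.0071]
ee_rot: [3.138, 0.092, 0.004]
force: [0.6, 0.2, -0.2]
width: 0.747
gripper_force: 0.0
```

Request:
{"name": "carry_out", "arguments": {"increments": [0, 0, 0, 0, 0, 0, 0, 0, 0, 0, 0, 0, 0, 0, 0, 0, 0, 0, 0, 0, 0, 0, 0, 0], "grip": 1, "newtons": 25}}

```text
clock: 23.55
position: [0.4491, -0.3335, 0.0066]
ee_rot: [3.139, 0.092, 0.003]
force: [0.3, 0.8, 2.7]
width: 0.389
gripper_force: 25.0
```

```bash
python3 -c "
from h import *
state()"
```

```text
t 23.55 pos [ 449.1 -333.5    6.6] y az -86.66 z [ 0.002 -0.001 -1.   ] q [ 0.09  0.7   0.67  1.98 -0.68  0.69 -0.33] F [0.3 0.8 2.7] w 35.7 gf 25.0
```

Request:
{"name": "carry_out", "arguments": {"increments": [0, 0, 5, 0, 0, 0, 0, 0, 20, 0, 0, 0, 0, 0, 45, 0, 0, 0, 0, 0, 45, 0, 0, 0, 0, 0, 45, 0, 0, 0, 0, 0, 0, 0, 0, 0]}}

```text
clock: 24.3
position: [0.4503, -0.3354, 0.1708]
ee_rot: [3.135, 0.09, 0.012]
force: [0.9, 0.6, -1.4]
width: 0.389
gripper_force: 25.0
```

Run:
```python
from h import *
s,M=state(); rel(3,(92.4,0,75)); c=vision.calibration("wrist"); im=vision.get_image("wrist")
p=s["position"]*1000
g=cv2.GaussianBlur(im,(5,5),0).mean(2)
print([(v,int(g[v,280])) for v in range(40,110,4)])
for v in (50,60,70,80,90): print(v,(M.T@(onz(c,280,v,(p[2]-6.6+14)/1000)*1000-p)).round(1))
```

```text
t 24.3 pos [ 450.3 -335.4  170.8] y az -86.71 z [ 0.008 -0.005 -1.   ] q [-0.07  0.49  0.89  1.86 -0.45  1.   -0.51] F [ 0.9  0.6 -1.4] w 35.8 gf 25.0
t 24.3 pos [ 450.3 -335.4  170.8] y az -86.71 z [ 0.008 -0.005 -1.   ] q [-0.07  0.49  0.89  1.86 -0.45  1.   -0.51] F [ 0.9  0.6 -1.4] w 35.8 gf 25.0
in pocket 3 [-312.1   77.1  361. ] F pocket [-0.1 -0.8 -1.5] turn left [ 0.4049 -0.4363  1.327 ]
to (92.4, 0, 75) [150.6 477.4 -28.2]
[(40, 225), (44, 225), (48, 225), (52, 83), (56, 111), (60, 120), (64, 129), (68, 136), (72, 142), (76, 149), (80, 149), (84, 149), (88, 149), (92, 149), (96, 148), (100, 148), (104, 148), (108, 148)]
50 [93.4  1.2 -6.7]
60 [89.9  1.2 -6.7]
70 [86.4  1.2 -6.7]
80 [82.8  1.2 -6.8]
90 [79.2  1.2 -6.8]
```

Request:
{"name": "carry_out", "arguments": {"increments": [10.7, 34, 0, 0.0289, -0.0312, 0.0948, 10.7, 34, 0, 0.0289, -0.0312, 0.0948, 10.7, 34, 0, 0.0289, -0.0312, 0.0948, 10.7, 34, 0, 0.0289, -0.0312, 0.0948, 10.7, 34, 0, 0.0289, -0.0312, 0.0948, 10.7, 34, 0, 0.0289, -0.0312, 0.0948, 10.7, 34, 0, 0.0289, -0.0312, 0.0948, 10.7, 34, 0, 0.0289, -0.0312, 0.0948, 10.7, 34, 0, 0.0289, -0.0312, 0.0948, 10.7, 34, 0, 0.0289, -0.0312, 0.0948, 10.7, 34, 0, 0.0289, -0.0312, 0.0948, 10.7, 34, -9, 0.0289, -0.0312, 0.0948, 10.7, 34, -10, 0.0289, -0.0312, 0.0948, 10.7, 34, -10, 0.0289, -0.0312, 0.0948, 0, 0, 0, 0, 0, 0, 0, 0, 0, 0, 0, 0]}}

```text
clock: 26.35
position: [0.5983, 0.1414, 0.1367]
ee_rot: [-2.063, -1.773, -0.58]
force: [-0.6, -0.2, 0.0]
width: 0.39
gripper_force: 25.0
```

```bash
python3 -c "
from h import *
rel(3,(91,0,20))"
```

```text
t 26.35 pos [598.3 141.4 136.7] y az -8.6 z [ 0.075  0.519 -0.852] q [-0.16  0.51  0.21  1.87 -0.88  0.91  0.48] F [-0.6 -0.2  0. ] w 35.8 gf 25.0
in pocket 3 [88.4  2.5 70.6] F pocket [-0.3  0.6  0.2] turn left [ 0.0062 -0.0048 -0.0008]
to (91, 0, 20) [  6.8  28.3 -41.5]
```

Request:
{"name": "carry_out", "arguments": {"increments": [2.8, 1.8, 1.4, 0.0062, -0.0048, -0.0008, 1, 6.6, -10.7, 0, 0, 0, 1, 6.6, -10.7, 0, 0, 0, 1, 6.6, -10.7, 0, 0, 0, 1, 6.6, -10.7, 0, 0, 0, 0, 0, 0, 0, 0, 0]}}

```text
clock: 27.1
position: [0.6048, 0.1715, 0.0948]
ee_rot: [-2.057, -1.773, -0.591]
force: [0.3, 0.7, -0.5]
width: 0.391
gripper_force: 25.0
```

```bash
python3 -c "
from h import *
rel(3,(91,0,8.5))"
```

```text
t 27.1 pos [604.8 171.5  94.8] y az -8.48 z [ 0.078  0.525 -0.847] q [-0.17  0.58  0.17  1.89 -0.95  0.82  0.54] F [ 0.3  0.7 -0.5] w 35.9 gf 25.0
in pocket 3 [92.3  0.6 18.7] F pocket [ 0.3 -0.2 -0.8] turn left [-0.0013 -0.0002 -0.0028]
to (91, 0, 8.5) [ 1.2  4.2 -9.4]
```

Request:
{"name": "carry_out", "arguments": {"increments": [0.4, 1.2, -3.4, -0.0013, -0.0002, -0.0028, 0.4, 1.2, -2.8, 0, 0, 0, 0.3, 1, -1.8, 0, 0, 0, 0.1, 0.8, -1.4, 0, 0, 0, 0, 0, 0, 0, 0, 0]}}

```text
clock: 27.72
position: [0.6068, 0.1748, 0.0866]
ee_rot: [-2.062, -1.771, -0.593]
force: [0.7, 0.4, -0.2]
width: 0.392
gripper_force: 25.0
```

```bash
python3 -c "
from h import *
rel(3)"
```

```text
t 27.73 pos [606.8 174.8  86.6] y az -8.71 z [ 0.082  0.524 -0.848] q [-0.17  0.59  0.16  1.89 -0.96  0.81  0.55] F [ 0.7  0.4 -0.2] w 36.0 gf 25.0
in pocket 3 [91.  -0.9  9.9] F pocket [ 0.3 -0.6 -0.4] turn left [0.0002 0.002  0.0012]
```

Request:
{"name": "carry_out", "arguments": {"increments": [-0.7, 0.8, -1.0, 0, 0.002, 0.0012, 0.1, 0.5, -0.8, 0, 0, 0, 0, 0, 0, 0, 0, 0]}}

```text
clock: 28.1
position: [0.6062, 0.1761, 0.0848]
ee_rot: [-2.06, -1.771, -0.591]
force: [-0.7, 1.4, -0.7]
width: 0.393
gripper_force: 25.0
```

Request:
{"name": "carry_out", "arguments": {"increments": [0.1, 0.4, -0.7, 0, 0, 0, 0, 0, 0, 0, 0, 0]}}

```text
clock: 28.35
position: [0.6063, 0.1765, 0.0841]
ee_rot: [-2.06, -1.771, -0.591]
force: [0.1, -0.2, -1.4]
width: 0.392
gripper_force: 25.0
```

```bash
python3 -c "
from h import *
rel(3)"
```

```text
t 28.35 pos [606.3 176.5  84.1] y az -8.63 z [ 0.08   0.524 -0.848] q [-0.17  0.59  0.16  1.9  -0.97  0.8   0.55] F [ 0.1 -0.2 -1.4] w 36.1 gf 25.0
in pocket 3 [91.1 -0.1  6.9] F pocket [-0.9 -0.2 -1.1] turn left [ 0.0002  0.     -0.0001]
```

Request:
{"name": "carry_out", "arguments": {"increments": [0, 0.3, -0.5, 0, 0, 0, 0, 0, 0, 0, 0, 0]}}

```text
clock: 28.6
position: [0.6064, 0.1766, 0.0839]
ee_rot: [-2.061, -1.771, -0.591]
force: [-2.1, -2.1, 2.5]
width: 0.388
gripper_force: 25.0
```

Request:
{"name": "carry_out", "arguments": {"increments": [0, 0.3, -0.4, 0, 0, 0, 0, 0, 0, 0, 0, 0]}}

```text
clock: 28.85
position: [0.6064, 0.1766, 0.0839]
ee_rot: [-2.061, -1.771, -0.591]
force: [-3.4, -4.6, 8.0]
width: 0.391
gripper_force: 25.0
```

```bash
python3 -c "
from h import *
rel(3)"
```

```text
t 28.85 pos [606.4 176.6  83.9] y az -8.66 z [ 0.08   0.524 -0.848] q [-0.17  0.59  0.16  1.9  -0.97  0.8   0.55] F [-3.4 -4.6  8. ] w 36.0 gf 25.0
in pocket 3 [91.  -0.2  6.6] F pocket [-0.1  2.7  9.5] turn left [0.     0.0004 0.0004]
```

Floor contact at z=6.6, which matches the grasp height. Sliding down to the lip.

Request:
{"name": "carry_out", "arguments": {"increments": [-0.1, -1, -0.3, 0, 0, 0, -0.1, -0.9, -0.5, 0, 0, 0, -0.1, -0.8, -0.5, 0, 0, 0, 0, 0, 0, 0, 0, 0]}}

```text
clock: 29.35
position: [0.6067, 0.1748, 0.0828]
ee_rot: [-2.06, -1.771, -0.593]
force: [-0.1, -0.8, 5.0]
width: 0.386
gripper_force: 25.0
```

Request:
{"name": "carry_out", "arguments": {"increments": [-0.1, -0.8, -0.5, 0, 0, 0, -0.1, -0.8, -0.5, 0, 0, 0, 0, 0, 0, 0, 0, 0]}}

```text
clock: 29.72
position: [0.6066, 0.1732, 0.0818]
ee_rot: [-2.06, -1.771, -0.593]
force: [0.2, -0.3, 5.8]
width: 0.393
gripper_force: 25.0
```

```bash
python3 -c "
from h import *
rel(3)"
```

```text
t 29.73 pos [606.6 173.2  81.8] y az -8.64 z [ 0.081  0.525 -0.848] q [-0.17  0.6   0.16  1.9  -0.97  0.8   0.56] F [ 0.2 -0.3  5.8] w 36.1 gf 25.0
in pocket 3 [87.1 -0.9  6.6] F pocket [ 2.9 -0.3  5. ] turn left [-0.0007  0.0015  0.    ]
```

Request:
{"name": "carry_out", "arguments": {"increments": [-0.9, -0.7, -0.5, 0, 0.0015, 0, -0.1, -0.8, -0.5, 0, 0, 0, 0, 0, 0, 0, 0, 0]}}

```text
clock: 30.1
position: [0.6064, 0.1732, 0.0818]
ee_rot: [-2.058, -1.771, -0.594]
force: [2.8, 3.8, 7.3]
width: 0.389
gripper_force: 25.0
```

```bash
python3 -c "
from h import *
rel(3)"
```

```text
t 30.1 pos [606.4 173.2  81.8] y az -8.59 z [ 0.081  0.526 -0.847] q [-0.16  0.6   0.15  1.9  -0.97  0.8   0.56] F [2.8 3.8 7.3] w 35.8 gf 25.0
in pocket 3 [87.1 -0.8  6.6] F pocket [ 7.4 -2.2  4. ] turn left [-0.0025  0.0018 -0.0009]
```

Lip contact at x=87.1, as expected. Release and retreat.

Request:
{"name": "carry_out", "arguments": {"increments": [0, 0, 0, 0, 0, 0, 0, 0, 0, 0, 0, 0, 0, 0, 0, 0, 0, 0], "grip": 0.555}}

```text
clock: 30.48
position: [0.6046, 0.171, 0.0796]
ee_rot: [-2.061, -1.77, -0.588]
force: [0.2, -0.4, 0.2]
width: 0.449
gripper_force: 0.0
```

Request:
{"name": "carry_out", "arguments": {"increments": [-0.2, -1.3, 2.1, 0, 0, 0, -0.4, -2.6, 4.2, 0, 0, 0, -0.8, -5.2, 8.5, 0, 0, 0, -1.6, -10, 16, 0, 0, 0, -2, -13, 21, 0, 0, 0, 0, -5, 40, 0, 0, 0, 0, -40, 20, 0, 0, 0, 0, -50, 0, 0, 0, 0, 0, -50, 0, 0, 0, 0, 0, 0, 0, 0, 0, 0]}}

```text
clock: 31.72
position: [0.6001, -0.0125, 0.1926]
ee_rot: [-2.071, -1.766, -0.59]
force: [1.6, 0.6, 0.1]
width: 0.443
gripper_force: 0.0
```

Run:
```python
from h import *
s,M=state(); im=vision.get_image("wrist"); c=vision.calibration("wrist"); cv2.imwrite("pics/w8.png",im[:,:,::-1])
P=c["pose"]; f=210/np.tan(np.radians(c["fov_y"]/2))
def proj(w):
    q=P[:3,:3].T@(np.array(w)/1000-P[:3,3]); return np.array([c["cx"]+f*q[0]/-q[2],c["cy"]-f*q[1]/-q[2]])
for i,xs,z in((3,(0,60,100,140,178,186,203),28),(2,(0,120,160,203),34),(1,(0,85,170,203),16)):
    O,T=pocket(i); print(i,[(x,proj(O+T@[x,0,z if x not in(186,203) else 0]).round(0).tolist()) for x in xs])
# case edges: in pocket 3, lateral position along its length, at mid height
O,T=pocket(3); g=im.astype(float).mean(2)
for x in (40,70,100,130,160):
    ys=np.arange(-40,40.5,1); v=[]
    for y in ys:
        u=proj(O+T@[x,y,14]); ok=0<=u[0]<559 and 0<=u[1]<419
        v.append(g[int(u[1]),int(u[0])] if ok else -1)
    print(x,np.array(v[::2]).astype(int))
v=[]
for x in range(150,206,2):
    u=proj(O+T@[x,0,14]); v.append((x,int(g[int(u[1]),int(u[0])]) if 0<=u[1]<419 and 0<=u[0]<559 else -1))
print("end",v)
```

```text
t 31.73 pos [600.1 -12.5 192.6] y az -9.11 z [ 0.084  0.52  -0.85 ] q [ 0.04  0.5   0.31  1.75 -0.77  1.16  0.57] F [1.6 0.6 0.1] w 40.7 gf 0.0
3 [(0, [252.0, 187.0]), (60, [251.0, 116.0]), (100, [250.0, 66.0]), (140, [248.0, 11.0]), (178, [247.0, -44.0]), (186, [250.0, -41.0]), (203, [249.0, -64.0])]
2 [(0, [46.0, 189.0]), (120, [21.0, 38.0]), (160, [12.0, -19.0]), (203, [31.0, -64.0])]
1 [(0, [155.0, 185.0]), (85, [147.0, 87.0]), (170, [137.0, -26.0]), (203, [140.0, -64.0])]
40 [205 204 205 204 203 204 203 204 207 141  73  88 103 109 114 119 122 123
 124 123 123 122 123 124 121 117 110 103 100 210 204 205 205 205 205 206
 205 209 121 104 211]
70 [206 206 206 207 207 206 207 207 209 136 117  74 100 108 112 117 120 123
 124 126 125 126 124 125 124 120 111 103  82 209 206 207 206 207 206 207
 208 207 133 101 215]
100 [210 209 210 210 209 209 208 208 214 130 143  73  94 101 112 117 120 122
 125 126 129 128 128 128 128 122 111 103  81 218 211 210 210 209 209 210
 211 210 138  70 217]
130 [213 211 211 211 211 211 211 211 213 127 144  63  86  99 107 117 121 123
 125 126 129 131 133 132 132 123 112 105  72 227 211 211 211 211 211 210
 210 213 140  64 218]
160 [-1 -1 -1 -1 -1 -1 -1 -1 -1 -1 -1 -1 -1 -1 -1 -1 -1 -1 -1 -1 -1 -1 -1 -1
 -1 -1 -1 -1 -1 -1 -1 -1 -1 -1 -1 -1 -1 -1 -1 -1 -1]
end [(150, 128), (152, -1), (154, -1), (156, -1), (158, -1), (160, -1), (162, -1), (164, -1), (166, -1), (168, -1), (170, -1), (172, -1), (174, -1), (176, -1), (178, -1), (180, -1), (182, -1), (184, -1), (186, -1), (188, -1), (190, -1), (192, -1), (194, -1), (196, -1), (198, -1), (200, -1), (202, -1), (204, -1)]
```

The case is straight and centred, with edges about ±18 mm all along it. One last numeric check from the top camera.

Request:
{"name": "carry_out", "arguments": {"increments": [-10, -40, 5, 0, 0, 0, -10, -40, 5, 0, 0, 0, -10, -40, 5, 0, 0, 0, -10, -40, 5, 0, 0, 0, 0, 0, 0, 0, 0, 0]}}

```text
clock: 32.4
position: [0.5591, -0.1691, 0.2125]
ee_rot: [-2.066, -1.768, -0.589]
force: [0.9, 1.3, -0.2]
width: 0.444
gripper_force: 0.0
```

Run:
```python
from h import *
im=vision.get_image("top"); c=vision.calibration("top"); old=cv2.imread("pics/top0.png")[:,:,::-1]
P=c["pose"]; f=210/np.tan(np.radians(c["fov_y"]/2))
def proj(w):
    q=P[:3,:3].T@(np.array(w)/1000-P[:3,3]); return np.array([c["cx"]+f*q[0]/-q[2],c["cy"]-f*q[1]/-q[2]])
g=im.astype(float).mean(2)
for i,z in((1,12),(2,25),(3,18)):
    O,T=pocket(i); print(i,[(x,int(g[tuple(proj(O+T@[x,0,z]).round().astype(int)[::-1])])) for x in range(-6,204,6)])
d=np.abs(im.astype(int)-old.astype(int)).mean(2)
print("cup diff",d[130:172,214:252].mean(),"dish",d[136:188,276:342].mean(),"picks",d[178:240,362:414].mean(), d[250:295,415:490].mean())
state()
```

```text
1 [(-6, 127), (0, 128), (6, 102), (12, 102), (18, 104), (24, 103), (30, 102), (36, 104), (42, 103), (48, 105), (54, 101), (60, 103), (66, 103), (72, 99), (78, 102), (84, 102), (90, 94), (96, 100), (102, 103), (108, 100), (114, 130), (120, 140), (126, 146), (132, 155), (138, 155), (144, 150), (150, 158), (156, 156), (162, 157), (168, 159), (174, 174), (180, 175), (186, 170), (192, 166), (198, 126)]
2 [(-6, 107), (0, 82), (6, 105), (12, 136), (18, 143), (24, 144), (30, 140), (36, 143), (42, 140), (48, 142), (54, 142), (60, 138), (66, 140), (72, 102), (78, 59), (84, 58), (90, 57), (96, 122), (102, 139), (108, 139), (114, 139), (120, 138), (126, 97), (132, 80), (138, 79), (144, 83), (150, 133), (156, 147), (162, 163), (168, 174), (174, 173), (180, 175), (186, 171), (192, 164), (198, 173)]
3 [(-6, 134), (0, 123), (6, 97), (12, 103), (18, 105), (24, 104), (30, 103), (36, 103), (42, 106), (48, 104), (54, 103), (60, 103), (66, 104), (72, 107), (78, 106), (84, 105), (90, 105), (96, 106), (102, 108), (108, 104), (114, 102), (120, 88), (126, 104), (132, 104), (138, 105), (144, 105), (150, 104), (156, 105), (162, 105), (168, 106), (174, 105), (180, 131), (186, 168), (192, 163), (198, 119)]
cup diff 37.1578947368421 dish 39.182206682206676 picks 53.172766749379655 39.382518518518516
t 32.45 pos [ 559.7 -166.5  212.4] y az -8.73 z [ 0.08   0.523 -0.848] q [ 0.27  0.54  0.37  1.64 -0.7   1.35  0.74] F [0.4 0.3 0.6] w 40.9 gf 0.0
```

```bash
python3 -c "
from cell import arm
print(arm.sign_off())"
```

```text
the job is handed in; nothing more can be done
None
```

The job is handed in at about 32 s of the 72 s: pick, clipper and case were placed in order in pockets one, two and three, each lying straight and pressed to the lower lip before release. The cup and soap dish were never approached, but my top-image check that they hadn't moved was inconclusive because the image had changed everywhere.

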